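Take the press weight off its safety hook and set it on the cheese mould

TASK

The steel press weight hangs by its crossbar in the hook on the stand, shut in under the hook's beak by a sprung red keeper. Take the weight by its wooden grip, press the keeper back with the weight's own crossbar until the bar comes free of the beak, lift it over and draw it off the hook without forcing anything or touching the stand with the gripper. Then set the weight down gently, upright and flat, on the wooden follower inside the rim of the round cheese mould, let go, and leave the cheeses standing about where they are.

Things in the scene. Friction and masses are not known exactly. Their poses are not given: they have to be found in the camera images.
- weight_grip (a point): Centre of the press weight's wooden grip, a flat-sided bar 24 mm thick (weight's x), 78 mm long (its y), 28 mm high. Two 8 mm upright rods at y = +-29 mm run down from it to a steel disc 72 mm wide, 40 mm high, whose flat foot is 152 mm below this point. The weight's z is up; hung, its x points like the stand's x. 0.3 to 0.6 kg
- weight_bar (a point): middle of the round crossbar (10 mm diameter, along the weight's y, between the two rods): 52 mm below the middle of the grip, 100 mm above the foot. The hook holds the weight here
- weight_foot (a point): centre of the weight's flat round foot, 72 mm in diameter, 152 mm below the middle of the grip; z is the weight's upright axis
- press_weight: the whole press weight; origin at the centre of its foot, axes as the grip's
- stand: Fixed hook stand; origin on the counter; z up, x from the hook's beak towards keeper and post. Foot plate x = 64 to 154 mm, y = +-50 mm, 12 mm high. Its hook arm (16 mm wide) is clamped at an unknown place within 12 mm either way along x that no pose reading shows: the stroke needed must be felt. More than 18 N between weight and stand spoils the hook
- throat_mid (a point): Nominal middle of the hook's flat throat floor, 145 mm above the counter. Around it, in nominal x (+-12 mm, see stand): lip at -28 to -18 mm; beak from the lip over the throat to +16 mm, its underside 14 mm, its top 20 mm above the floor, so the bar can rise 4 mm under it. The arm is 12 mm thick below the floor
- keeper_home (a point): Nominal face (+-12 mm along x, as the arm) of the red keeper plate at rest, 18 mm past the throat's middle. It slides up to 11 mm towards +x on a spring: 1.5 N at first touch, 5 N at its solid stop. Pressed back 8 mm or more by the bar, it lets the bar rise between beak end and keeper; before that the bar jams under the beak. Keeper top 20 mm over the floor
- hook_way_out (a point): Where the bar is clear of the hook. From hanging, the bar must rise 22 to 40 mm (higher, the disc strikes the arm from below), and then be drawn towards the stand's -x to this point or beyond; from here the weight may go up freely. 95 mm from the throat's middle, 35 mm above its floor
- post_top (a point): top centre of the 20 mm post, 104 mm from the throat's middle; the grey spring housing between post and keeper (x = 37 to 66 mm, +-12 mm; 26 mm wide) rises 22 mm over the throat floor: nothing of the stand is higher
- follower_top (a point): centre of the upper face of the wooden follower in the fixed white cheese mould, 52 mm above the counter; the mould's rim round it stands 6 mm higher, 96 mm wide inside, about 112 mm outside
- small_tomme: small round brown cheese, 86 mm across, 59 mm high, loose; origin under its centre
- goat_brick_small: white goat cheese brick of 61 mm, loose; origin under its centre
- cheese_cube: yellow cheese cube of 50 mm, loose; origin under its centre

How it is judged:
On the way:
1. the weight has been drawn off the hook, past its beak (x of weight_bar in the frame of stand below -0.055 m and contact force between press_weight and stand below 0.1 N), for 0.1 s.
At the end, for the whole second after the job is handed in: The weight stands flat (within 3 degrees) and at rest on the follower inside the mould's rim (foot within 14 mm of the centre, less than 4 mm above the follower), released (horizontal distance between weight_foot and follower_top below 0.014 m and distance between weight_foot and follower_top below 0.015 m and z of weight_foot in the frame of follower_top below 0.004 m and angle between press_weight's own z axis and vertical below 0.05 rad and linear speed of press_weight below 0.01 m/s and contact force between the fingers and press_weight below 0.1 N); the robot touches nothing.
It fails at once if the weight is forced against the hook, keeper or stand with more than 18 N (contact force between press_weight and stand above 18 N).
It fails at once if the gripper presses on the stand, hook or keeper (over 2 N) (contact force between any of the fingers, the arm and stand above 2 N).
It fails at once if the weight is dropped or slammed on the mould (faster than 0.2 m/s within 10 mm above the follower) (horizontal distance between weight_foot and follower_top below 0.05 m and z of weight_foot in the frame of follower_top below 0.01 m and linear speed of press_weight above 0.2 m/s).
It fails at once if a bystander cheese is moved more than 20 mm (distance of any of small_tomme, goat_brick_small, cheese_cube from where it was at the start of the episode above 0.02 m).
It also fails if it takes over 64 s, if anything falls off the work surface, if the arm or the gripper's body presses on something with over 40 N, if the wrist force passes 120 N, or if a joint passes its speed limit or range.

ROBOT

A 6-joint arm with a two-finger parallel gripper is mounted at the origin on the work surface; the furniture and walls round the work are solid. World frame = base frame: x ahead of the robot, y to its left, z up, the work surface at z = 0. Lengths are in m, angles in rad, forces in N, time in s.
With the tool pointing down it reaches from about 0.3 to 0.775 m from the base axis. Payload 14.6 kg.
Tool frame: the origin (TCP) lies at the very end of the fingers, on their centre line; the grasp point (between the pads) lies 19 mm behind it; z points along the fingers, y is the line along which they close (so a half turn about z gives the same grasp; the last joint's range is limited). The gripper opens to 94 mm and grips with 3 to 60 N. Pads are 16 mm wide; open, the fingers measure 119 mm over their backs; the gripper's body (75 mm by 177 mm) begins 78 mm behind the grasp point.
Start: joints at [-1.184, 0.3, 1.521, -0, 1.321, -0.067], TCP at [0.241, -0.494, 0.205] pointing down, gripper open.
Joint ranges: [-3.03, 3.03], [-0.79, 2.21], [0.23, 2.52], [-1.04, 4.18], [0, 3.07], [-2.55, 2.55]. Speed limits (rad/s): [2.22, 2.22, 2.57, 3.14, 3.14, 3.14].

INTERFACE

Orientations are given as a 3x3 rotation matrix whose columns are the frame's x, y, z axes.
In Python, from station import robot gives the robot as it stands. Calls block until the motion is done:
- robot.move_to(position, orientation): joint-space move of the TCP to a pose.
- robot.move_linear(position, frame=None, vel=0.15, until_force=None): straight line of the TCP; frame=None keeps the orientation; vel is the mean speed in m/s. With until_force (N) it stops when the force on the tool has changed by that much, and returns True; else False.
- robot.move_j(angles): joint-space move.
- robot.command_gripper(opening, squeeze=None): opening from 0.0 (shut) to 1.0 (fully open); squeeze is the grip in N (None keeps the last); returns when the fingers have stopped.
- robot.sleep(seconds).
- robot.ik(position, orientation): joint angles nearest the present ones, or None.
- robot.snapshot(name): name is "side" or "top" or "wrist"; returns the picture (480x640x3 uint8, red, green, blue); there is no depth.
- robot.camera_model(name): a dict with "camera_matrix" (3x3 intrinsics, pixels), "k1" (the pictures are not rectified: a ray, as slopes to the right and down, at radius r is drawn at 1 + k1 r^2 times it, then the intrinsics apply), "T" (4x4, takes a point from camera to world coordinates). Camera axes: x right, y down, z forward; pixel columns grow to the right and rows downward; lengths in m; the calibration is good to about 2 mm. A picture is of the moment at which its call begins: read the wrist's pose just before it. camera_model takes no time and is no camera call; for the wrist camera it gives the pose at the moment of the call.
A pose or a line that the arm cannot do raises robot.MotionError and nothing moves.
- robot.close_job(): hands the job in; it is judged then, once.
Readings, each from a call of its own:
- robot.read_clock(): time.
- robot.read_joints(): joint angles.
- robot.read_qd(): joint speeds.
- robot.read_tau(): joint torques, N m.
- robot.read_tcp_pos(): TCP position.
- robot.read_tcp_rot(): TCP orientation.
- robot.read_ft_force(): force on the tool from outside, world axes, zero at the start.
- robot.read_ft_torque(): the same for the moment, N m.
- robot.read_gripper_width(): opening from 0.0 (shut) to 1.0 (fully open).
- robot.read_grasp_force(): force on a finger pad.
Only numpy, scipy, OpenCV 4.12 (cv2) and the standard library are available. Lean on these libraries where they do the work, as an engineer would, in place of code of your own. Each camera call takes 0.05 s, during which the arm holds its last target. There are 200 camera calls.

## Working session

There is one attempt and no reset: what is moved stays moved. The work goes in short steps, each a Python script; the robot and the scene stay as the last script left them, time stands still between calls to the robot, and variables do not carry over. Pictures are saved under pics/ and viewed, at most 10 in all, crops included, and the job is handed in when it is done.

```bash
mkdir -p pics
python3 - <<'E'
from station import robot
import cv2,numpy as np
for n in("side","top","wrist"):
    cv2.imwrite(f"pics/{n}0.png",robot.snapshot(n)[:,:,::-1])
    m=robot.camera_model(n);print(n,np.round(m["camera_matrix"],1).tolist(),m["k1"],np.round(m["T"],3).tolist())
print(robot.read_clock(),robot.read_tcp_rot())
E
```

```text
side [[481.4, 0.0, 315.3], [0.0, 481.4, 238.5], [0.0, 0.0, 1.0]] -0.08558076578590813 [[-0.922, -0.265, 0.282, 0.143], [-0.387, 0.612, -0.69, 0.829], [0.01, -0.745, -0.667, 0.851], [0.0, 0.0, 0.0, 1.0]]
top [[604.8, 0.0, 328.1], [0.0, 604.8, 248.0], [0.0, 0.0, 1.0]] -0.12582091355658792 [[-0.022, -0.989, 0.144, 0.231], [-1.0, 0.024, 0.015, 0.09], [-0.018, -0.144, -0.989, 1.551], [0.0, 0.0, 0.0, 1.0]]
wrist [[344.0, 0.0, 324.0], [0.0, 344.0, 241.6], [0.0, 0.0, 1.0]] -0.06299162188909217 [[0.438, -0.868, -0.235, 0.31], [-0.899, -0.423, -0.114, -0.46], [-0.0, 0.261, -0.965, 0.385], [0.0, 0.0, 0.0, 1.0]]
0.15 [[ 8.98769699e-01  4.38420902e-01 -3.76531468e-04]
 [ 4.38421063e-01 -8.98769323e-01  8.21628927e-04]
 [ 2.18043619e-05 -9.03534510e-04 -9.99999592e-01]]
```

View pics/side0.png

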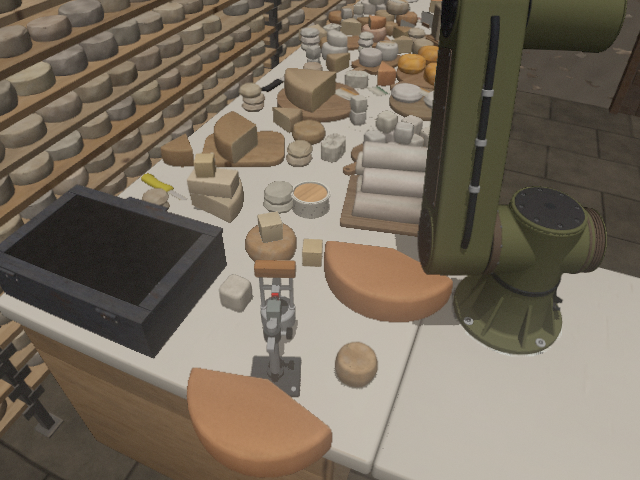

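View pics/top0.png

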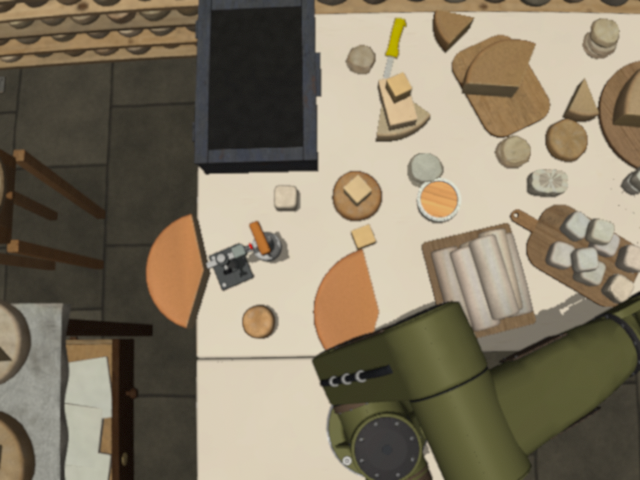

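The side view shows the hung weight (grip ~275,269) on the stand (plate ~277,375) and the mould at ~(310,198). In the top view the grip is at ~(260,237), the plate at ~(232,270) and the mould at ~(438,200). I'll enlarge these.

Run:
```python
import cv2,numpy as np
s=cv2.imread("pics/side0.png");t=cv2.imread("pics/top0.png")
a=cv2.resize(s[250:400,235:335],(400,600),interpolation=cv2.INTER_CUBIC)   # x4
b=cv2.resize(t[210:300,200:300],(400,360),interpolation=cv2.INTER_CUBIC)
c=cv2.resize(t[170:230,390:490],(400,240),interpolation=cv2.INTER_CUBIC)
cv2.imwrite("pics/crop.png",np.hstack([a,np.vstack([b,c])]))
```

```text
(no output)
```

View pics/crop.png

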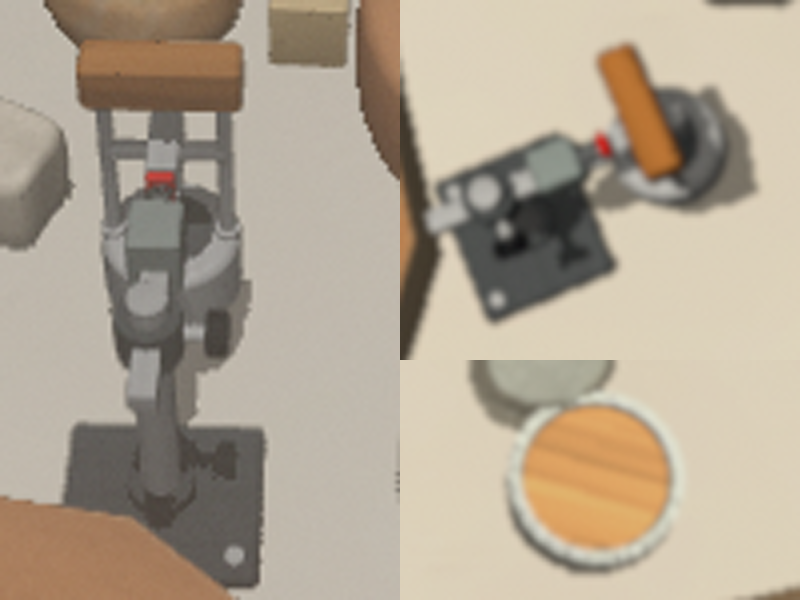

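```bash
cat > h.py <<'E'
from station import robot
import numpy as np, cv2
def pix2w(m,uv,z):
    K=m["camera_matrix"];T=np.array(m["T"]);k=m["k1"]
    p=cv2.undistortPoints(np.array([[uv]],float),np.array(K,float),np.array([k,0,0,0.]))[0,0]
    d=T[:3,:3]@np.array([p[0],p[1],1]);o=T[:3,3];return o+d*(z-o[2])/d[2]
E
python3 - <<'E'
from h import *
t=robot.camera_model("top");s=robot.camera_model("side")
B=lambda x,y:(200+x/4,210+y/4); A=lambda x,y:(235+x/4,250+y/4)
for n,u,z in[("gripTopEnd",B(216,48),.216),("gripBotEnd",B(267,170),.216),("plate1",B(158,132),.012),("plate2",B(216,268),.012),("plate3",B(93,322),.012),("post",B(85,194),.165),("keeper",B(203,146),.16),("foll",(440,199.4),.055)]: print(n,pix2w(t,u,z).round(4))
for n,u,z in[("gL",A(79,42),.216),("gR",A(242,44),.216),("gL bot near",A(82,103),.188),("gR",A(241,108),.188),("foll",(310.5,191),.055),("pFR",A(264,428),.012),("pFL",A(70,424),.012),("post",A(147,290),.165),("keep",A(160,178),.165)]: print("side",n,pix2w(s,u,z).round(4))
E
```

```text
gripTopEnd [0.4882 0.2753 0.216 ]
gripBotEnd [0.4181 0.2469 0.216 ]
plate1 [0.4733 0.3416 0.012 ]
plate2 [0.3842 0.3043 0.012 ]
plate3 [0.3511 0.3839 0.012 ]
post [0.4138 0.3595 0.165 ]
keeper [0.441  0.2909 0.16  ]
foll [ 0.5658 -0.1742  0.055 ]
side gL [0.4921 0.2752 0.216 ]
side gR [0.4212 0.2459 0.216 ]
side gL bot near [0.4867 0.2868 0.188 ]
side gR [0.416  0.2597 0.188 ]
side foll [ 0.569  -0.1717  0.055 ]
side pFR [0.3834 0.3105 0.012 ]
side pFL [0.4761 0.348  0.012 ]
side post [0.4174 0.359  0.165 ]
side keep [0.4417 0.2967 0.165 ]
```

```bash
cat >> h.py <<'E'
yaw=np.deg2rad(112.3); SX=np.array([np.cos(yaw),np.sin(yaw),0]); SY=np.array([-SX[1],SX[0],0]); Z=np.array([0,0,1.])
def R(flip=1):
    y=-SX*flip; return np.column_stack([np.cross(y,-Z),y,-Z])
E
python3 - <<'E'
from h import *
p=robot.read_tcp_pos();robot.move_linear([p[0],p[1],.36],vel=.3)
q=robot.ik([.4535,.264,.29],R());q2=robot.ik([.4535,.264,.29],R(-1));print(q,q2)
robot.move_to([.4535,.264,.29],R() if q is not None else R(-1))
m=robot.camera_model("wrist");cv2.imwrite("pics/w1.png",robot.snapshot("wrist")[:,:,::-1])
np.savez("w1.npz",K=m["camera_matrix"],T=m["T"],k=m["k1"])
print(robot.read_clock(),robot.read_tcp_pos(),np.round(m["T"],3).tolist(),robot.read_ft_force())
E
```

```text
[ 4.57378096e-01  1.91528199e-01  1.46034606e+00 -4.44089210e-16
  1.48971839e+00  1.63896600e+00] [ 4.57378096e-01  1.91528199e-01  1.46034606e+00 -4.44089210e-16
  1.48971839e+00 -1.50262665e+00]
3.65 [0.45379937 0.26351576 0.29004775] [[0.379, -0.894, -0.242, 0.524], [-0.926, -0.365, -0.099, 0.293], [0.0, 0.261, -0.965, 0.47], [0.0, 0.0, 0.0, 1.0]] [ 0.13901283 -0.09124758 -0.21183655]
```

View pics/w1.png

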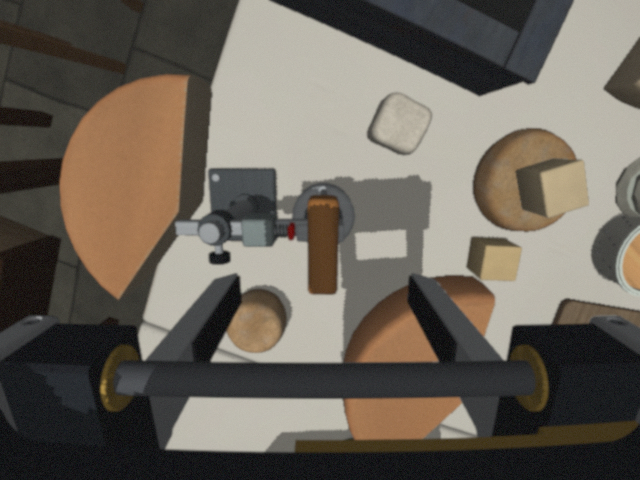

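Wrist view: the grip's top face spans columns ~308–337 and rows ~207–293, centred between the fingers, with the red keeper at (291,231).

Run:
```python
from h import *
d=np.load("w1.npz");m=dict(camera_matrix=d["K"],T=d["T"],k1=float(d["k"]))
P=[pix2w(m,u,.216) for u in[(309,207),(339,207),(308,293),(336,293)]]
for p in P: print(p.round(4))
c=np.mean(P,0);e=(P[0]+P[1]-P[2]-P[3])/2
print("c",c,"yaw",np.degrees(np.arctan2(e[1],e[0])),np.linalg.norm(e),np.linalg.norm(P[1]-P[0]))
k=pix2w(m,(294,231),.165);print("keeper rel grip in stand x",(k-c)@SX)
print("err x,y",(c-robot.read_tcp_pos())@SX,(c-robot.read_tcp_pos())@SY)
```

```text
[0.4812 0.2874 0.216 ]
[0.4897 0.2667 0.216 ]
[0.4164 0.2626 0.216 ]
[0.4249 0.2419 0.216 ]
c [0.45305192 0.26463983 0.216     ] yaw 20.920218723798385 0.06932400807306874 0.02238324300838697
keeper rel grip in stand x 0.026539946639225608
err x,y 0.0013236220341582324 0.00026501283583756026
```

Run:
```python
from h import *
c=np.array([.4530,.2646,.185])
robot.move_linear(c+[0,0,.03],frame=R(),vel=.15)
print(robot.move_linear(c,vel=.05,until_force=5),robot.read_tcp_pos())
f0=np.array(robot.read_ft_force())
robot.command_gripper(0.0,squeeze=40);robot.sleep(.2)
f=np.array(robot.read_ft_force())-f0
print("closed",robot.read_gripper_width()*94,robot.read_grasp_force(),f@SX,f@SY,f[2])
for i in range(4):
    robot.move_linear(c+[0,0,.001*(i+1)],vel=.02);robot.sleep(.15)
    f=np.array(robot.read_ft_force())-f0;print(i+1,round(f@SX,2),round(f@SY,2),round(f[2],2))
    if f[2]<-8: break
print(robot.read_clock(),robot.read_tcp_pos())
```

```text
False [0.45308458 0.26466131 0.18516757]
closed 23.773086436763254 39.97949659824371 -0.9819661204230044 0.6501618093732421 0.5488012356901153
1 -0.93 1.16 -3.52
2 -0.25 1.1 -3.63
3 -1.08 1.4 -3.71
4 0.15 1.3 -3.63
7.925 [0.45300009 0.2646088  0.1890172 ]
```

Run:
```python
from h import *
c=np.array([.4530,.2646,.1875]);robot.move_linear(c,vel=.02);robot.sleep(.2)
def F(): return np.mean([robot.read_ft_force() for _ in range(1)],0)
f0=F();np.save("f0.npy",f0);L=[]
for i in range(1,34):
    robot.move_linear(c+SX*.001*i,vel=.01);robot.sleep(.08)
    a=[]
    for _ in range(4): a.append(robot.read_ft_force());robot.sleep(.02)
    f=np.mean(a,0)-f0;L.append(f@SX)
    print(i,round(f@SX,2),round(f@SY,2),round(f[2],2),round((np.array(robot.read_tcp_pos())-c)@SX*1e3,1))
    if np.mean(L[-2:])<-4.2 or abs(f[2])>3: break
print(robot.read_clock())
```

```text
1 0.17 -0.46 1.12 1.0
2 0.1 -0.68 1.11 2.0
3 0.16 -0.28 0.75 3.0
4 0.13 -0.18 0.65 4.0
5 0.23 -0.23 0.91 5.0
6 0.12 -0.13 0.89 6.0
7 0.2 0.02 0.84 7.0
8 0.17 -0.14 1.16 8.0
9 0.52 0.1 0.57 9.0
10 0.93 -0.17 1.22 10.0
11 0.11 0.19 0.89 11.0
12 0.17 0.08 0.82 12.0
13 0.28 -0.41 0.48 13.0
14 -0.01 -0.13 0.54 14.0
15 0.55 0.03 0.7 15.0
16 0.25 0.07 0.97 16.0
17 -0.03 -0.17 0.84 17.0
18 0.3 -0.12 1.06 18.0
19 0.19 0.03 0.73 19.0
20 0.28 -0.03 0.95 20.0
21 0.56 -0.57 0.83 21.0
22 -1.35 -0.24 0.51 21.9
23 -1.48 -0.49 0.82 23.0
24 -1.84 -0.7 0.8 24.0
25 -2.39 -1.15 0.66 25.0
26 -2.43 -0.57 0.65 26.0
27 -3.14 -1.13 0.97 27.0
28 -3.29 -0.34 0.37 28.0
29 -3.75 -0.83 0.85 29.0
30 -3.99 -0.83 0.5 30.0
31 -3.86 -1.14 0.35 31.0
32 -4.37 -1.36 0.5 32.0
33 -6.2 -1.2 1.29 32.7
21.575
```

Run:
```python
from h import *
c=np.array([.4530,.2646,.1875]);f0=np.load("f0.npy")
p=c+SX*.0315;robot.move_linear(p,vel=.01)
def rep(t):
    f=np.array(robot.read_ft_force())-f0;print(t,round(f@SX,2),round(f@SY,2),round(f[2],2),robot.read_tcp_pos().round(4) if hasattr(robot.read_tcp_pos(),'round') else robot.read_tcp_pos(),round(robot.read_clock(),2))
rep("back")
for z in(.1915,.1955,.2155):
    s=robot.move_linear([p[0],p[1],z],vel=.02,until_force=4);rep(z)
    if s: print("STOP");break
else:
    q=c-SX*.115
    s=robot.move_linear([*(c-SX*.02)[:2],.2155],vel=.04,until_force=4);rep("over")
    if not s: s=robot.move_linear([q[0],q[1],.2155],vel=.08,until_force=5);rep("out")
    print("STOP" if s else "ok")
```

```text
back -4.05 -0.68 0.33 [0.4411 0.2937 0.1875] 21.88
0.1915 -4.38 2.02 2.97 [0.4409 0.2937 0.1917] 22.23
0.1955 -5.08 -0.61 3.21 [0.4409 0.293  0.193 ] 22.43
STOP
```

Run:
```python
from h import *
f0=np.load("f0.npy")
def rep(t):
    a=[]
    for _ in range(5): a.append(robot.read_ft_force());robot.sleep(.02)
    f=np.mean(a,0)-f0;print(t,round(f@SX,2),round(f@SY,2),round(f[2],2),np.round(robot.read_tcp_pos(),4),robot.read_gripper_width()*94,round(robot.read_clock(),2));return f
rep("static")
p=np.array([.4530,.2646,0])+SX*.0315
for z in(.194,.195,.196):
    robot.move_linear([p[0],p[1],z],vel=.02,until_force=6);f=rep(z)
    if abs(f[2])>5: break
```

```text
static -4.28 -0.69 3.15 [0.4407 0.2927 0.1922] 23.829187875176267 22.52
0.194 -4.41 1.31 -0.01 [0.4409 0.2936 0.1937] 23.538461951819134 22.88
0.195 -4.28 0.75 -1.46 [0.4409 0.2937 0.1949] 23.44349680085652 23.21
0.196 -4.71 1.27 -0.6 [0.4411 0.2937 0.1961] 23.747804758951137 23.54
```

Run:
```python
from h import *
f0=np.load("f0.npy");c=np.array([.4530,.2646,0])
def rep(t):
    robot.sleep(.1);f=np.array(robot.read_ft_force())-f0;print(t,round(f@SX,2),round(f@SY,2),round(f[2],2),np.round(robot.read_tcp_pos(),4),round(robot.read_clock(),2));return f
p=c+SX*.0315;s=False
for z in(.201,.206,.211,.2155):
    s=robot.move_linear([p[0],p[1],z],vel=.025,until_force=8);f=rep(z)
    if s or abs(f[2])>5: s=True;break
if not s:
    for d in(.02,0,-.03,-.115):
        q=c+SX*d;s=robot.move_linear([q[0],q[1],.2155],vel=.05,until_force=6);rep(d)
        if s: break
print("STOP" if s else "ok")
if not s: cv2.imwrite("pics/w2.png",robot.snapshot("wrist")[:,:,::-1])
```

```text
0.201 -3.89 2.64 7.23 [0.4413 0.294  0.2022] 23.99
STOP
```

Run:
```python
from h import *
f0=np.load("f0.npy")
for _ in range(6):
    f=np.array(robot.read_ft_force())-f0;print(round(f@SX,2),round(f@SY,2),round(f[2],2),np.round(robot.read_tcp_pos(),4),round(robot.read_clock(),2));robot.sleep(.05)
cv2.imwrite("pics/w2.png",robot.snapshot("wrist")[120:420,120:520,::-1].repeat(2,0).repeat(2,1))
```

```text
-3.89 2.64 7.23 [0.4413 0.294  0.2022] 23.99
-5.43 2.99 8.3 [0.4413 0.294  0.2022] 24.04
-3.61 3.34 7.45 [0.4413 0.294  0.2022] 24.09
-3.94 2.69 7.57 [0.4413 0.294  0.2022] 24.14
-3.49 2.62 7.8 [0.4413 0.294  0.2022] 24.19
-4.34 2.99 7.25 [0.4413 0.294  0.2022] 24.24
```

View pics/w2.png

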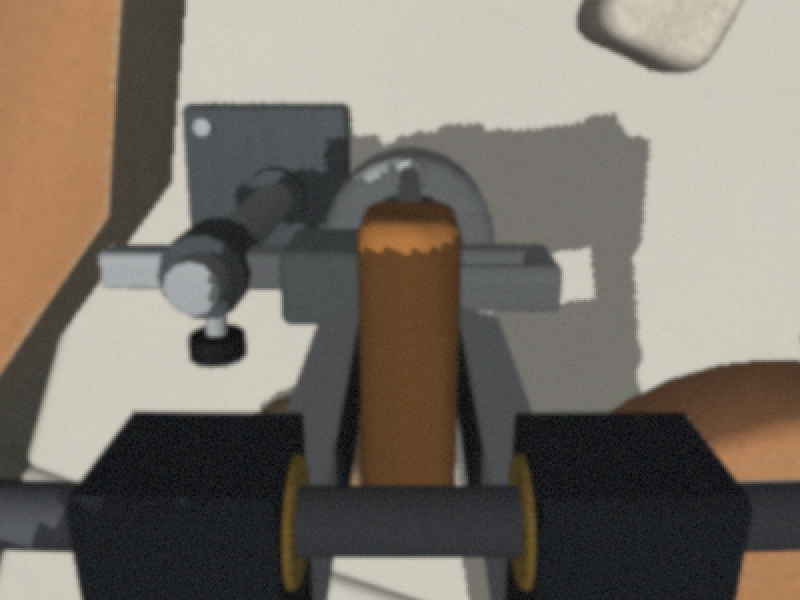

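Contact pushes the weight up, as the keeper's top edge would wedging the bar from below. The weight still hangs straight (disc ~(410,210) under the grip in the crop). I'll keep raising in small steps.

Run:
```python
from h import *
f0=np.load("f0.npy");c=np.array([.4530,.2646,0])
def rep(t):
    robot.sleep(.06);f=np.array(robot.read_ft_force())-f0;print(t,round(f@SX,2),round(f@SY,2),round(f[2],2),np.round(robot.read_tcp_pos(),4),round(robot.read_clock(),2));return f
p=c+SX*.0315;bad=False
for z in(.203,.204,.205,.206,.208,.210,.213,.2155):
    robot.move_linear([p[0],p[1],z],vel=.02,until_force=9);f=rep(z)
    if f[2]<-5 or np.linalg.norm(f)>13: bad=True;break
```

```text
0.203 -3.57 1.35 10.74 [0.4413 0.294  0.2038] 24.65
0.204 -2.54 0.03 8.64 [0.4413 0.2939 0.2043] 24.96
0.205 -1.29 -0.87 5.42 [0.441  0.2939 0.2049] 25.27
0.206 -0.3 -0.26 1.0 [0.4408 0.2938 0.2056] 25.57
0.208 0.62 0.33 1.73 [0.4411 0.2938 0.208 ] 25.88
0.21 -0.04 0.85 0.96 [0.441  0.2937 0.2101] 26.19
0.213 0.28 -0.33 0.62 [0.4411 0.2938 0.213 ] 26.55
0.2155 -0.12 -0.99 0.67 [0.4411 0.2937 0.2155] 26.88
```

Free of the keeper. Draw it off.

Run:
```python
from h import *
f0=np.load("f0.npy");c=np.array([.4530,.2646,0])
def rep(t):
    robot.sleep(.06);f=np.array(robot.read_ft_force())-f0;print(t,round(f@SX,2),round(f@SY,2),round(f[2],2),np.round(robot.read_tcp_pos(),4),round(robot.read_clock(),2))
for d in(.015,-.03,-.12):
    q=c+SX*d;s=robot.move_linear([q[0],q[1],.2155],vel=.06,until_force=5);rep((d,s))
    if s: break
if not s:
    robot.sleep(.2);q=c-SX*.12;robot.move_linear([q[0],q[1],.30],vel=.15);rep("up")
    robot.move_to([.567,-.173,.30],R());rep("mould")
    cv2.imwrite("pics/s3.png",robot.snapshot("side")[130:280,230:430,::-1].repeat(4,0).repeat(4,1))
    cv2.imwrite("pics/w3.png",robot.snapshot("wrist")[:,:,::-1]);m=robot.camera_model("wrist")
    np.savez("w3.npz",K=m["camera_matrix"],T=m["T"],k=m["k1"])
```

```text
(0.015, False) 0.16 -0.22 0.12 [0.4474 0.2784 0.2155] 27.37
(-0.03, False) 0.87 -0.32 0.78 [0.4643 0.2371 0.2155] 28.32
(-0.12, False) 1.04 0.31 0.42 [0.4984 0.1538 0.2155] 30.03
up -0.37 -1.02 1.03 [0.4982 0.1535 0.2987] 31.01
mould 0.66 0.26 0.62 [ 0.5672 -0.1717  0.3001] 32.33
```

View pics/s3.png

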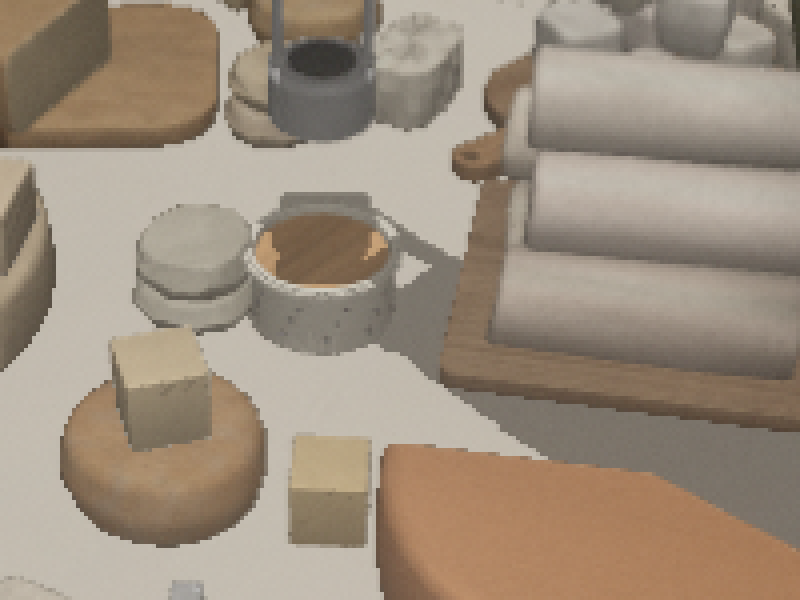

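View pics/w3.png

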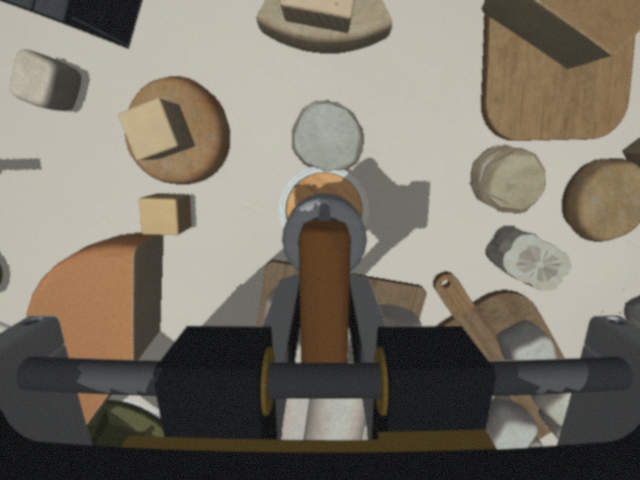

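Run:
```python
from h import *
from scipy.optimize import least_squares
d=np.load("w3.npz");w=dict(camera_matrix=d["K"],T=d["T"],k1=float(d["k"]));s=robot.camera_model("side");t=robot.camera_model("top")
def proj(m,P):
    T=np.linalg.inv(np.array(m["T"]));r,_=cv2.Rodrigues(T[:3,:3])
    return cv2.projectPoints(np.array(P,float).reshape(-1,1,3),r,T[:3,3],np.array(m["camera_matrix"],float),np.array([m["k1"],0,0,0.]))[0][:,0]
a=np.linspace(0,2*np.pi,72)
circ=lambda x,y,z,r:np.column_stack([x+r*np.cos(a),y+r*np.sin(a),np.full(72,z)])
def box(m,c): p=proj(m,c);return np.r_[p.min(0),p.max(0)]
S=lambda x,y:(230+x/4,130+y/4)
# mould: rim outer ellipse; wrist left,right,top ; side left,right,top ; top view (crop 4x: left 508,right 686,top 393,bottom ~560)
def res(v,sel):
    ws=box(w,circ(*v,.058,.056));ss=box(s,circ(*v,.058,.056));tt=box(t,circ(*v,.058,.056))
    sl=S(245,0)[0];sr=S(398,0)[0]
    r=dict(w=[ws[0]-279,ws[2]-369.5,ws[1]-166],s=[ss[0]-sl,ss[2]-sr,ss[3]-S(0,292)[1]],t=[tt[0]-417,tt[2]-460.5,tt[1]-178.5,tt[3]-221])
    return np.concatenate([r[k] for k in sel])
for sel in("w","s","t","wst"):
    o=least_squares(res,[.567,-.173],args=(sel,),diff_step=1e-4);print(sel,o.x.round(4),o.fun.round(1))
p=np.array(robot.read_tcp_pos());print(p)
b=box(s,circ(p[0],p[1],p[2]-.1355,.036));b=(b-[230,130,230,130])*4;print("side foot pred crop",b.round(0),"seen 268..377, bottom 139")
b=box(w,circ(p[0],p[1],p[2]-.0955,.036));print("wrist disc top pred",b.round(1),"seen 283..367, top 196")
```

```text
w [ 0.5677 -0.1715] [ 0.3 -0.3 -0. ]
s [ 0.5684 -0.1695] [-1.   1.  -0.1]
t [ 0.5646 -0.1706] [-0.3  0.3 -0.4  0.4]
wst [ 0.5673 -0.1712] [-0.1 -0.6  0.2 -0.4  1.6 -0.4 -0.1  0.5 -1.4 -0.7]
[ 0.56723002 -0.17180923  0.30019782]
side foot pred crop [271.  81. 380. 140.] seen 268..377, bottom 139
wrist disc top pred [281.4 200.7 367.9 284.1] seen 283..367, top 196
```

The mould is found at (0.567,-0.171) and the foot is ~2–3 mm off along the grip. In the wrist view the disc is ~(325,240) and the mould rim spans columns 279–369. Lowering now.

Run:
```python
from h import *
x,y=.5655,-.1720
robot.move_linear([x,y,.205],vel=.1);robot.sleep(.2)
s=robot.move_linear([x,y,.182],vel=.02,until_force=2.5);robot.sleep(.1)
z=robot.read_tcp_pos()[2];print(s,z,robot.read_ft_force(),robot.read_clock())
if s and z<.193:
    w=robot.read_gripper_width()
    robot.command_gripper(w+.03,squeeze=10);robot.sleep(.2)
    robot.command_gripper(.6);robot.sleep(.2)
    print(robot.read_grasp_force(),robot.read_gripper_width())
    robot.move_linear([x,y,.33],vel=.1)
    m=robot.camera_model("wrist");np.savez("w4.npz",K=m["camera_matrix"],T=m["T"],k=m["k1"])
    a=robot.snapshot("wrist")[100:400,220:420,::-1];b=robot.snapshot("side")[100:250,260:360,::-1]
    cv2.imwrite("pics/e4.png",np.hstack([a.repeat(2,0).repeat(2,1),b.repeat(4,0).repeat(4,1)]))
print(robot.read_clock())
```

```text
True 0.18705210187458784 [ 0.16898804 -0.02091972  6.29622624] 34.6667
0.0 0.5977108981306791
37.6917
```

View pics/e4.png

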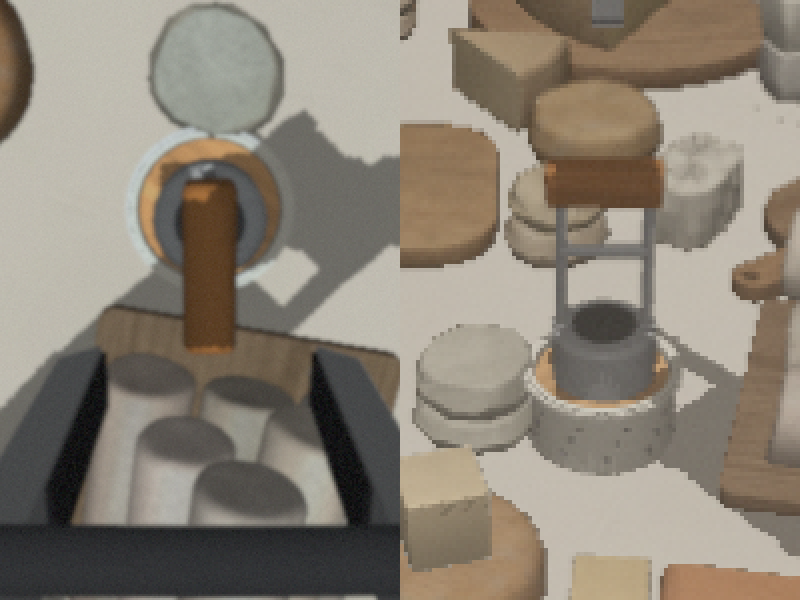

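The weight stands upright: in the side crop the disc (552–655) is centred in the rim (527–680), and the gripper is clear of it.

```bash
python3 -c "
from station import robot
print(robot.close_job())"
```

```text
the job is handed in; nothing more can be done
None
```

The weight is off the hook and stands upright, centred on the follower inside the mould's rim and released, and the job was handed in with the clock at about 38 s; no verdict came back. Wrist forces stayed under about 12 N throughout, and no cheese was knowingly touched, though I did not re-measure their positions.

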